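Cycle the supply isolator, then hold the dead-man paddle level

TASK

Re-arm the bench rig: on the low grey isolator box, pull the round slide knob all the way out, push it fully home again and let go of it. Then press the spring-loaded dead-man paddle on the other stand down from above until it is level (half way, its top in line with the top of the upright index plate at its free end) and finish while holding it there: the program ends with the robot still pressing. Do not push the paddle down to its bottom stop at any time, and leave the other things on the bench where they are.

Things in the scene. Friction and masses are not known exactly. Their poses are not given: they have to be found in the camera images.
- isolator: low grey box fixed to the bench, 100 (x) x 160 (y) x 66 mm high; the origin is the centre of its underside. A round knob stands out of the middle of its -x face (the face towards the robot), at 44 mm height. Its top has six dark vent slots.
- knob_grip (a point): point on the knob's axis, 44 mm above the bench; axes as the isolator's. The knob is an aluminium cylinder, 30 mm diameter, axis level along x, from 10 mm on the -x side of this point to 8 mm on the +x side, on a 10 mm stem. At home the point is 30 mm out from the box's face. Best pinched across its diameter (along y) from above; pulling out moves it along -x.
- knob (a joint): how far the knob is pulled out, m: 0 fully home, 0.032 fully out (hard stops at both). A detent: it takes about 7 N to get it over a hump at mid travel, and past the middle it springs on to the nearer end and stays there.
- stand: dead-man stand fixed to the bench, dark foot 190 x 75 x 14 mm, origin on its underside near the middle. The paddle is hinged at its +x end between two grey cheeks 114 mm high; its free end points to -x. 10 mm beyond the free end stands a fixed aluminium index plate, 36 mm wide, 10 mm thick, its top 106 mm above the bench: the height of the paddle's top when level.
- paddle_pad (a point): centre of the rubber pad on the paddle's top, on its surface: the place to press, 95 mm from the hinge axis. Pad 50 (x) x 36 (y) mm; paddle 42 mm wide, 10 mm thick, free end 127 mm from the hinge axis. Released it slopes up by 0.25 rad to the free end: the point is about 129 mm above the bench, level 106 mm, on the bottom stop 82 mm. x along the paddle to the hinge, z up.
- paddle_hinge (a point): middle of the paddle's hinge axis, 100 mm above the bench; the axis runs along the stand's y. The point is fixed in the stand.
- paddle (a joint): how far the paddle is pressed down, rad: 0 released, 0.25 level, 0.50 bottom stop. Sprung back to 0: on the pad it takes about 2.5 N to start, 7 N at level, 12 N at the bottom stop.
- tape: roll of blue tape lying flat, 72 mm diameter, 24 mm high, origin at its underside: leave alone
- horn: grey printed sonar horn standing on its mouth, 64 mm diameter, 85 mm high, origin at its underside: leave alone
- driver: screwdriver lying on the bench, about 180 mm long along its x: leave alone
- meter: dark hand-held meter lying on its back, 150 (x) x 75 (y) mm, 44 mm high with its dial, origin at its underside: leave alone
There are look-alikes about, which are no part of the job. Leave any red or turquoise look-alike of the isolator alone.

How it is judged (in metres and radians):
On the way, in this order (a step that is already met when the one before it is completed fails the run):
1. the isolator knob is pulled all the way out (value of joint knob above 0.027 m), for 0.2 s.
2. the knob is pushed fully home (value of joint knob below 0.004 m), for 0.2 s.
3. the paddle is pressed level by the robot (value of joint paddle between 0.16 and 0.34 rad), for 0.3 s.
At the end, for the whole second after the job is handed in: The robot itself presses on the paddle with more than 1.5 N and keeps it within 0.09 rad (5 degrees) of level, joint value 0.16 to 0.34; the knob is home (pulled out less than 4 mm) and not touched; the four other things are within 30 mm of where they were (all of step 3 and contact force between any of the fingers, the arm and paddle above 1.5 N and value of joint knob below 0.004 m and contact force between anything else and knob below 0.5 N and distance of each of tape, horn, driver, meter from where it was at the start of the episode below 0.03 m); the arm keeps its last pose, push and grip.
It fails at once if the paddle is pushed down to its bottom stop (value of joint paddle above 0.46 rad).
It fails at once if another thing on the bench is pushed away (more than 30 mm) (distance of any of tape, horn, driver, meter from where it was at the start of the episode above 0.03 m).
It also fails if it takes over 51 s, if anything falls off the work surface, if the arm or the gripper's body presses on something with over 40 N, if the wrist force passes 120 N, or if a joint passes its speed limit or range.

ROBOT

A 6-joint arm with a two-finger parallel gripper is mounted at the origin on the work surface. World frame = base frame: x ahead of the robot, y to its left, z up, the work surface at z = 0. Lengths are in mm, angles in rad, forces in N, time in s.
With the tool pointing down it reaches from about 400 to 925 mm from the base axis. Payload 12.5 kg.
Tool frame: the origin (TCP) lies at the very end of the fingers, on their centre line; the grasp point (between the pads) lies 19 mm behind it (env.grasp_offset is the distance from the TCP to the grasp point, in mm); z points along the fingers, y is the direction in which the jaws open and shut (so a half turn about z gives the same grasp; the last joint's range is limited). The gripper opens to 95 mm and grips with 3 to 60 N. Pads are 20 mm wide; open, the fingers measure 119 mm over their backs; the gripper's body (75 mm by 180 mm) begins 59 mm behind the grasp point.
Start: joints at [1.071, 0.491, 1.559, -0, 1.092, -0.106], TCP at [239.798, 577.186, 214.661] pointing down, gripper open.
Joint ranges: [-3.1, 3.1], [-0.84, 2.19], [0.05, 2.79], [-1.13, 4.28], [0.06, 2.93], [-2.69, 2.69]. Speed limits (rad/s): [2.22, 2.22, 2.79, 3.14, 3.14, 3.14].

INTERFACE

Orientations are given as [roll, pitch, yaw] about the fixed x, y, z axes, in that order (R = Rz(yaw) Ry(pitch) Rx(roll)).
In Python, from cell import env gives the robot as it stands. The module is installed in compiled form; this text tells all that it offers.
- The arm moves only by the shell command python3 -m pendant 'ROWS'. ROWS is JSON, one flat list of numbers, 5 for each row, row after row: the shift along the tool's x, y, z as a fraction of full scale, then the turn about the tool's z as a fraction of full scale, then the gripper's target within -1 to 1 (shut at 1, half-way at 0, fully open at -1). In form: [x, y, z, turn, grip, x, y, z, turn, grip, ...]. A call has 1 to 10 rows; each row shifts and turns the commanded pose from where the row before left it, along the tool's axes as they then stand; what a row does not reach is not made up. Full scale, the value 1, is 0.4 m for a shift and 180 degrees for a turn. A row lasts 1/8 s, in which the tool goes at most 62.5 mm and 10.7 degrees, less where a joint would pass 70% of its speed; a pose out of reach is approached as far as the arm can. A call with a number of a shift or a turn outside -1 to 1 is refused whole. A call with a gripper value outside its range is refused whole. The fingers move at their own pace and stop on an object; the grip force is fixed at half the most. Time passes only in rows, so rows that do not move let the fingers close. It gives the time, the measured TCP pose, the force and the opening at its end, in the units of the state.
- env.state(): the state, without advancing time (a new reading comes with each control period).
- env.read_camera(name): name is "side" or "top" or "wrist"; returns the picture (384x512x3 uint8, red, green, blue); there is no depth.
- env.camera_model(name): a dict with "fx", "fy", "cx", "cy" (pixels), "k1" (the pictures are not rectified: a ray, as slopes to the right and down, at radius r is drawn at 1 + k1 r^2 times it, then the intrinsics apply), "view" (4x4, takes a point from world to camera coordinates); the wrist camera has in their place "tool_from_camera" (4x4, takes a point from camera to tool coordinates, whose origin is the TCP and whose axes are the flange's). Camera axes: x right, y down, z forward; pixel columns grow to the right and rows downward; lengths in mm; the calibration is good to about 2 mm. A picture is of the moment at which its call begins: read the wrist's pose just before it. camera_model takes no time and is no camera call.
- env.job_done(): hands the job in, once; it reports no verdict.
Trained networks look in the newest picture that a camera, given by its name, has taken for a name from the list of things; names that differ only in an ending like _2 or _b are one class to them, and where a whole thing is asked for, a point or a joint stands for the part that bears it (a point fixed in the world has none). Each returns a list of dicts, best first, with "confidence" (0 to 1); they miss things now and then, are a little off and sometimes report something else, mostly with a low value. They report only what shows in the picture. A call takes as long as a camera call. They do not tell look-alikes from the thing itself.
- env.masks_of(thing, camera): "region" (384x512 bool, what is visible of it).
- env.landmark_of(thing, camera): "xyz" ([x, y, z] in mm, in world coordinates, good to about 4 mm: a listed point, or the origin of a listed thing).
The state is a dict: "t": time; "joints": joint angles; "qvel": joint speeds; "tau": joint torques, N m; "eef_pos": TCP position; "tcp_rot": TCP orientation; "ft_force": force on the tool from outside, world axes, zero at the start; "moment": the same for the moment, N m; "opening": opening from 0.0 (shut) to 1.0 (fully open).
Only numpy, scipy, OpenCV 4.12 (cv2) and the standard library are available. Lean on these libraries where they do the work, as an engineer would, in place of code of your own. Each camera call takes 0.05 s, during which the arm holds its last target.

## Working session

There is one attempt and no reset: what is moved stays moved. The work goes in short steps, Python scripts to look and compute and a shell command to move; the robot and the scene stay as the last step left them, time stands still between calls to the robot, and variables do not carry over. Pictures are saved under pics/ and viewed, and the job is handed in when it is done.

```bash
mkdir -p pics; ls
python3 - <<'E'
from cell import env
import cv2
s=env.state(); print(s)
for n in ["top","side","wrist"]:
    im=env.read_camera(n); cv2.imwrite(f"pics/{n}0.png",im[:,:,::-1])
    m=env.camera_model(n); print(n,{k:(v if not hasattr(v,'tolist') else v.tolist()) for k,v in m.items()})
print(env.grasp_offset)
E
```

```text
pics
{'t': 0.0, 'joints': array([ 1.07141894e+00,  4.91565918e-01,  1.55946499e+00,  4.75534114e-06,
        1.09169774e+00, -1.05593095e-01]), 'qvel': array([-0.00091062, -0.00074445,  0.00089152, -0.00024085, -0.00071355,
       -0.00019862]), 'tau': array([ 6.72729038e-05, -6.12648869e+01, -2.58178246e+01,  6.91966899e-02,
        4.82625794e-02, -7.81088534e-05]), 'eef_pos': array([239.65675624, 576.9541089 , 214.05244955]), 'tcp_rot': array([-3.14046343e+00, -1.23924072e-04,  2.74780610e+00]), 'ft_force': array([-0.59661863, -0.84457668,  0.11877968]), 'moment': array([0.02121442, 0.03202704, 0.01100236]), 'opening': 1.0048593467388598}
top {'fx': 468.1431176721153, 'fy': 468.1431176721153, 'cx': 252.63433599799723, 'cy': 187.1363146351323, 'k1': -0.04324834343967285, 'view': [[-0.06450940322649973, -0.9979130380552356, 0.0028469939816081267, 12.098167568983378], [-0.975155051206577, 0.06243185223282713, -0.21254385414092003, 573.953107270106], [0.2119225400981668, -0.016487337752010868, -0.9771473812543283, 1527.495223643238], [0.0, 0.0, 0.0, 1.0]]}
side {'fx': 429.9159832073363, 'fy': 429.9159832073363, 'cx': 257.8775665889619, 'cy': 196.0189745212953, 'k1': -0.040175357306300334, 'view': [[0.9908690014108605, -0.13477965165021077, 0.0036149058205120453, -567.3947327432877], [-0.09266206353450762, -0.7002164427347803, -0.7078917115670849, 149.19462013402014], [0.09794061478554336, 0.7010929887146911, -0.7063117280284474, 1352.2223159210484], [0.0, 0.0, 0.0, 1.0]]}
wrist {'fx': 338.41023757120024, 'fy': 338.41023757120024, 'cx': 253.71632718965026, 'cy': 195.43246280292044, 'k1': 0.025355549178439265, 'tool_from_camera': [[-0.00043595954193058106, -0.9589285736231922, -0.28364731732957826, 80.99623191485739], [0.9999999045939187, -0.0004258295100054231, -9.737238469785882e-05, 1.122480057303088], [-2.74122361841378e-05, -0.2836473327183196, 0.9589286677800132, -169.33001781790733], [0.0, 0.0, 0.0, 1.0]]}
18.8
```

View pics/top0.png

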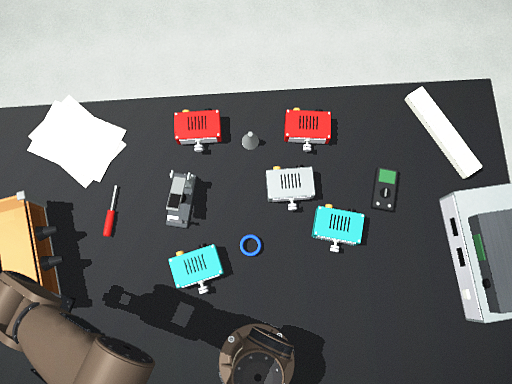

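View pics/side0.png

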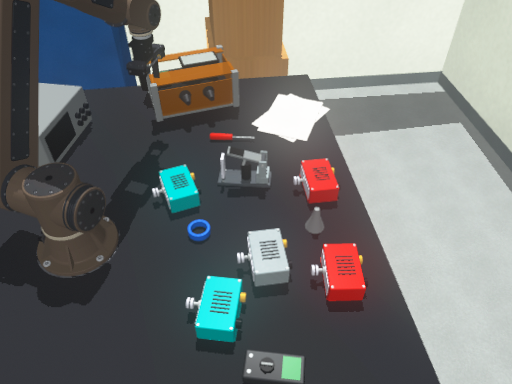

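Run:
```python
from cell import env
import numpy as np
for c in ["top","side"]:
    for n in ["isolator","knob_grip","stand","paddle_pad","paddle_hinge","tape","horn","driver","meter"]:
        print(c,n,[(np.round(d['xyz']).tolist(),round(d['confidence'],2)) for d in env.landmark_of(n,c)])
print(env.state()['t'])
```

```text
top isolator [([324.0, 178.0, -4.0], 0.93), ([425.0, -305.0, 1.0], 0.79), ([787.0, -232.0, -4.0], 0.76), ([808.0, 156.0, -4.0], 0.68), ([577.0, -153.0, 0.0], 0.62), ([560.0, 224.0, 0.0], 0.47)]
top knob_grip [([502.0, -155.0, 44.0], 0.62), ([730.0, 158.0, 36.0], 0.57), ([244.0, 158.0, 39.0], 0.52), ([352.0, -283.0, 40.0], 0.44), ([708.0, -221.0, 40.0], 0.38)]
top stand [([560.0, 224.0, -3.0], 0.71)]
top paddle_pad [([531.0, 234.0, 132.0], 0.67)]
top paddle_hinge [([620.0, 211.0, 100.0], 0.8)]
top tape [([384.0, -5.0, 1.0], 0.44)]
top horn [([757.0, -26.0, 4.0], 0.63)]
top driver [([536.0, 471.0, -4.0], 0.49)]
top meter [([498.0, -156.0, 45.0], 0.37)]
side isolator [([810.0, 156.0, -2.0], 0.94), ([585.0, -158.0, 3.0], 0.93), ([785.0, -232.0, -6.0], 0.87), ([320.0, 184.0, -4.0], 0.76)]
side knob_grip [([501.0, -155.0, 43.0], 0.49), ([729.0, 158.0, 44.0], 0.49), ([616.0, 216.0, 101.0], 0.49), ([242.0, 161.0, 38.0], 0.45), ([709.0, -221.0, 42.0], 0.43), ([351.0, -287.0, 39.0], 0.41), ([585.0, -154.0, 2.0], 0.16)]
side stand [([560.0, 222.0, 2.0], 0.63)]
side paddle_pad [([531.0, 239.0, 127.0], 0.58)]
side paddle_hinge [([619.0, 214.0, 102.0], 0.75)]
side tape [([378.0, -2.0, 1.0], 0.78)]
side horn [([752.0, -25.0, -1.0], 0.63)]
side driver [([530.0, 470.0, -4.0], 0.58)]
side meter [([550.0, -485.0, 1.0], 0.95), ([565.0, 224.0, 1.0], 0.56)]
1.05
```

Candidates for the isolator in the top view: grey (290,185), red (197,127) and (307,127), turquoise (338,225) and (195,267). By the description I choose grey. I'll check it in a crop and measure the yaws.

```bash
cat > h.py <<'E'
from cell import env
import numpy as np, cv2
def pix2world(cam,uv,z,s=None):
    m=env.camera_model(cam); K=np.array([[m['fx'],0,m['cx']],[0,m['fy'],m['cy']],[0,0,1]])
    p=cv2.undistortPoints(np.array(uv,float).reshape(-1,1,2),K,np.array([m['k1'],0,0,0,0.]))[:,0]
    d=np.c_[p,np.ones(len(p))]
    if cam=='wrist':
        from scipy.spatial.transform import Rotation as R
        s=s or env.state(); T=np.eye(4); T[:3,:3]=R.from_euler('xyz',s['tcp_rot']).as_matrix(); T[:3,3]=s['eef_pos']
        C=T@m['tool_from_camera']
    else: C=np.linalg.inv(m['view'])
    w=d@C[:3,:3].T; o=C[:3,3]
    t=(np.asarray(z)-o[2])/w[:,2]
    return o+w*t[:,None]
def world2pix(cam,P,s=None):
    m=env.camera_model(cam)
    if cam=='wrist':
        from scipy.spatial.transform import Rotation as R
        s=s or env.state(); T=np.eye(4); T[:3,:3]=R.from_euler('xyz',s['tcp_rot']).as_matrix(); T[:3,3]=s['eef_pos']
        V=np.linalg.inv(T@m['tool_from_camera'])
    else: V=np.array(m['view'])
    P=np.atleast_2d(P)@V[:3,:3].T+V[:3,3]; a=P[:,:2]/P[:,2:]
    a=a*(1+m['k1']*(a**2).sum(1,keepdims=True))
    return a*[m['fx'],m['fy']]+[m['cx'],m['cy']]
E
python3 - <<'E'
import cv2,numpy as np
a=cv2.imread('pics/top0.png');b=cv2.imread('pics/side0.png')
c=[cv2.resize(x,(400,300),interpolation=cv2.INTER_CUBIC) for x in (a[150:225,250:350],a[160:235,135:235],b[215:290,220:320],b[130:205,205:305])]
cv2.imwrite('pics/crop0.png',np.vstack([np.hstack(c[:2]),np.hstack(c[2:])]))
E
```

```text
(no output)
```

View pics/crop0.png

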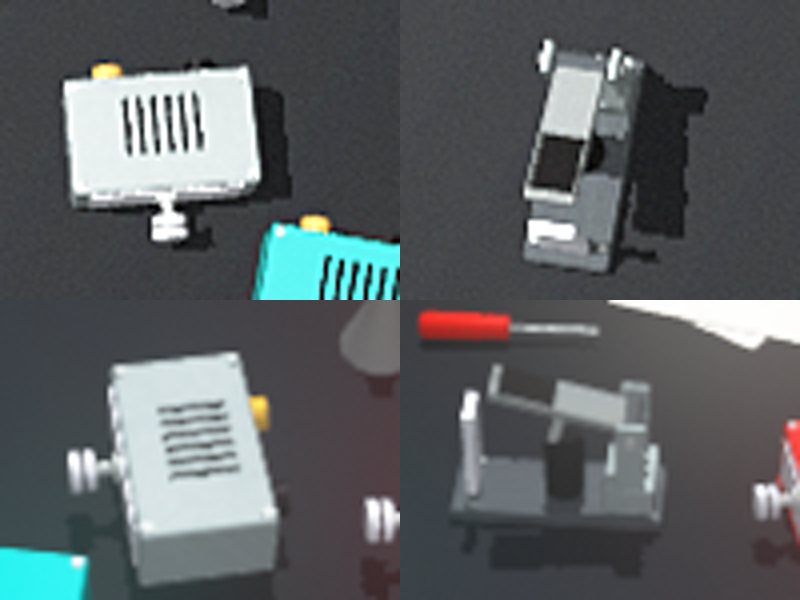

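Run:
```python
from h import *
P=pix2world('top',[(266,170.5),(311.75,166.75),(315,196.75),(268,199)],66)
print(P.round(1))
print('centre',P.mean(0)); 
for i,j in((1,0),(2,3)): d=P[j]-P[i]; print(np.linalg.norm(d),np.arctan2(d[1],d[0])-np.pi/2)
for i,j in((2,1),(3,0)): d=P[j]-P[i]; print(np.linalg.norm(d),np.arctan2(d[1],d[0]))
# knob axis: end (167.5,238)/4 etc
print(pix2world('top',[(250+166/4,150+194/4),(250+169/4,150+236/4)],44))
for n,C in(('iso',(581,-155)),('turq',(425,-305))):
    pass
# turquoise mask corners
c=[d['region'] for d in env.masks_of('isolator','top')]
for r in c:
    ct,_=cv2.findContours(r.astype(np.uint8),0,2); ct=max(ct,key=cv2.contourArea)
    q=cv2.boxPoints(cv2.minAreaRect(ct)); print(pix2world('top',q,66)[:,:2].round().tolist())
```

```text
[[ 627.7  -74.    66. ]
 [ 630.9 -231.2   66. ]
 [ 526.  -232.6   66. ]
 [ 528.5  -73.7   66. ]]
centre [ 578.28332987 -152.847218     66.        ]
157.2308142002293 0.020690042926997387
158.87973796627185 -0.015542162342564003
104.89212509946428 0.013343874680315356
99.16102206931915 -0.002659931676678364
[[ 529.23803432 -155.05222368   44.        ]
 [ 492.83467701 -154.62306925   44.        ]]
[[637.0, -69.0], [641.0, -233.0], [487.0, -232.0], [484.0, -71.0]]
[[357.0, -196.0], [503.0, -231.0], [468.0, -396.0], [323.0, -359.0]]
[[850.0, -157.0], [840.0, -315.0], [683.0, -299.0], [693.0, -144.0]]
[[865.0, 240.0], [866.0, 75.0], [712.0, 72.0], [710.0, 234.0]]
[[364.0, 272.0], [397.0, 113.0], [252.0, 81.0], [220.0, 238.0]]
```

Crop shows the grey box with six vent slots and knob towards the robot (yaw ≈ 0, knob at about (500,-155)). It is the isolator; I now move over it.

```bash
python3 -m pendant '[0,0,0,-0.0418,0, 0,0,0,-0.0418,0, 0,0,0,-0.0418,0, -0.043,-0.131,0,0,0, -0.043,-0.131,0,0,0, -0.043,-0.131,0,0,0, -0.043,-0.131,0,0,0, -0.043,-0.131,0,0,0, -0.043,-0.131,0,0,0, -0.043,-0.131,0,0,0]'
```

```text
t: 2.35
eef_pos: [360.6, 208.8, 214.9]
tcp_rot: [3.141, 0.001, -3.141]
ft_force: [0.6, -1.2, -0.1]
opening: 0.499
```

```bash
python3 -m pendant '[-0.042,-0.13,0.01,0,0, -0.042,-0.13,0.01,0,0, -0.042,-0.13,0.02,0,0, -0.042,-0.13,0.02,0,0, -0.042,-0.13,0.02,0,0, -0.042,-0.13,0.02,0,0, -0.042,-0.13,0.02,0,0, 0,0,0,0,0, 0,0,0,0,0]'
python3 - <<'E'
from h import *
s=env.state(); im=env.read_camera('wrist'); cv2.imwrite('pics/w1.png',im[:,:,::-1]); print(s['eef_pos'],s['tcp_rot'],s['t'])
for n in('knob_grip','isolator'): print(n,[(np.round(d['xyz'],1).tolist(),round(d['confidence'],2)) for d in env.landmark_of(n,'wrist')])
print(world2pix('wrist',[[501,-155,44],[491,-155,44]],s))
E
```

```text
t: 3.48
eef_pos: [477.5, -153.3, 166.5]
tcp_rot: [3.141, -0.001, 3.141]
ft_force: [-0.3, -0.7, 0.1]
opening: 0.496
[ 477.53812655 -153.29317713  166.48836525] [ 3.14109430e+00 -5.15944203e-04  3.14116348e+00] 3.475
knob_grip [([349.1, -283.2, 38.7], 0.88), ([496.0, -151.4, 38.4], 0.82)]
isolator [([427.8, -303.0, -7.6], 0.97), ([580.8, -156.1, -1.9], 0.66)]
[[250.38324146 214.01842949]
 [250.34309837 203.59952129]]
```

View pics/w1.png

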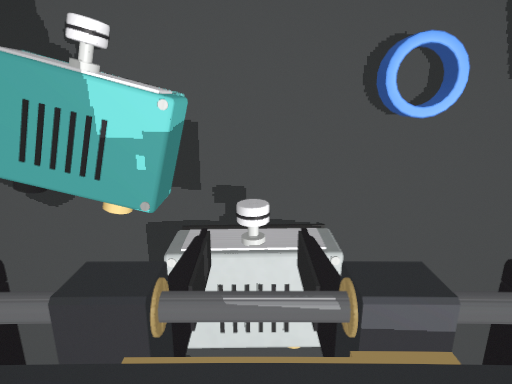

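The wrist view shows the knob at about (253,213), columns 237–270, ahead of the grey box; turquoise corner upper left, tape upper right, both clear.

Run:
```python
from h import *
im=cv2.imread('pics/w1.png'); cv2.imwrite('pics/w1c.png',cv2.resize(im[190:270,203:303],(800,640),interpolation=cv2.INTER_CUBIC)[:600])
print(pix2world('wrist',[(237,212),(270,212),(253.5,212),(253.5,222)],[44,44,44,44]).round(1))
for x in (490,500,508): print(x,world2pix('wrist',[[x,-155,59],[x,-140,44],[x,-170,44]]).round(1).tolist())
```

```text
[[ 499.6 -166.5   44. ]
 [ 499.5 -136.3   44. ]
 [ 499.6 -151.4   44. ]
 [ 509.3 -151.4   44. ]]
490 [[249.4, 207.3], [266.1, 202.0], [233.0, 202.0]]
500 [[249.4, 218.2], [266.0, 212.5], [233.2, 212.4]]
508 [[249.4, 226.7], [265.9, 220.7], [233.3, 220.7]]
```

View pics/w1c.png

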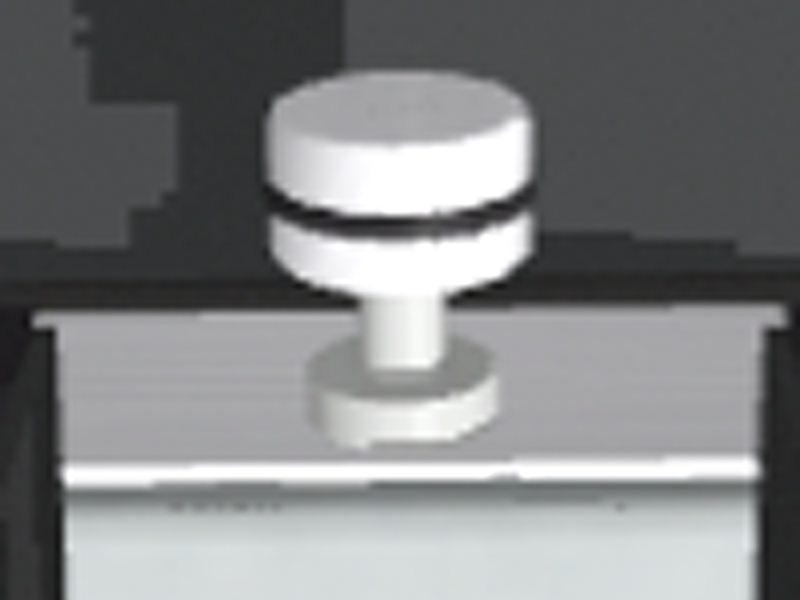

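```bash
python3 -m pendant '[-0.056,0.003,0,0,-0.2, 0,0,0.06,0,-0.2, 0,0,0.1,0,-0.2, 0,0,0.1,0,-0.2, 0,0,0.06,0,-0.2, 0,0,0.034,0,-0.2, 0,0,0,0,-0.2, 0,0,0,0,-0.2]'
python3 - <<'E'
from h import *
for c in('wrist','side'):
    im=env.read_camera(c); cv2.imwrite(f'pics/{c}2.png',im[:,:,::-1])
a=cv2.imread('pics/wrist2.png');b=cv2.imread('pics/side2.png')[200:300,190:320]
cv2.imwrite('pics/j2.png',np.hstack([cv2.resize(a,(400,300)),cv2.resize(b,(390,300))]))
E
```

```text
t: 4.62
eef_pos: [500.8, -152.4, 26.0]
tcp_rot: [-3.141, 0.001, -3.141]
ft_force: [0.2, 0.8, 0.1]
opening: 0.601
```

View pics/j2.png

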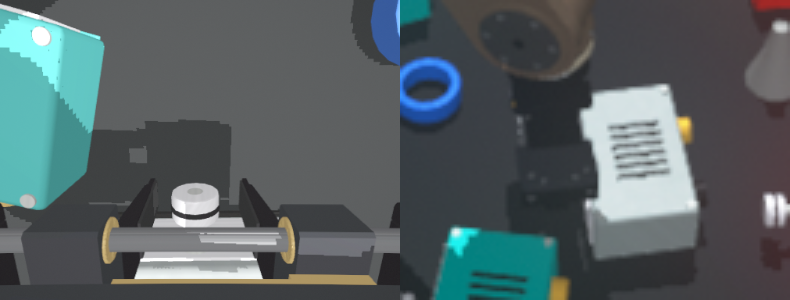

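Knob (195,200 in the composite) sits midway between the open fingers. Closing on it.

```bash
python3 -m pendant '[0,0,0,0,1, 0,0,0,0,1, 0,0,0,0,1, 0,0,0,0,1, 0,0,0,0,1, 0,0,0,0,1]'
```

```text
t: 5.48
eef_pos: [500.5, -154.2, 25.1]
tcp_rot: [-3.14, 0.001, -3.141]
ft_force: [-4.1, -16.8, -0.1]
opening: 0.307
```

Gripped (29 mm). Relieve the 2 mm side offset and pull out 36 mm.

```bash
python3 -m pendant '[0,-0.005,0,0,1, 0.015,0,0,0,1, 0.015,0,0,0,1, 0.015,0,0,0,1, 0.015,0,0,0,1, 0.015,0,0,0,1, 0.01,0,0,0,1, 0,0,0,0,1, 0,0,0,0,1, 0,0,0,0,1]'
python3 - <<'E'
from h import *
im=env.read_camera('wrist'); cv2.imwrite('pics/w3.png',im[:,:,::-1]); print(env.state()['ft_force'])
E
```

```text
t: 6.72
eef_pos: [468.3, -154.9, 25.2]
tcp_rot: [-3.14, 0.004, 3.142]
ft_force: [11.9, 1.5, -4.5]
opening: 0.314
[11.13372503  1.33362635 -5.03138335]
```

View pics/w3.png

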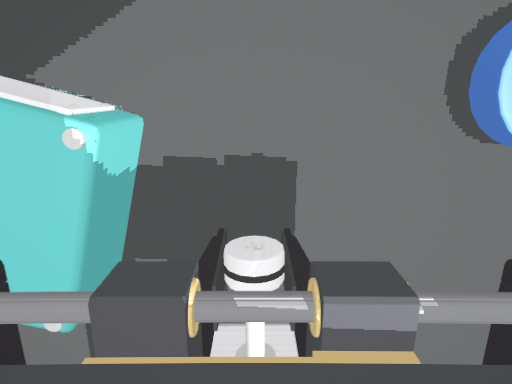

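The wrist view shows the knob (255,260) still pinched with a long bare stem behind it; 32 mm travel and 12 N at the stop mean it's fully out. Now push home.

```bash
python3 -m pendant '[-0.015,0,0,0,1, -0.015,0,0,0,1, -0.015,0,0,0,1, -0.015,0,0,0,1, -0.015,0,0,0,1, -0.015,0,0,0,1, -0.006,0,0,0,1, 0,0,0,0,1, 0,0,0,0,1, 0,0,0,0,1]'
```

```text
t: 8.02
eef_pos: [500.5, -154.2, 25.0]
tcp_rot: [3.139, -0.009, -3.141]
ft_force: [-22.1, -10.7, 17.5]
opening: 0.309
```

```bash
python3 -m pendant '[0.005,0,0,0,1, 0,0,0,0,-0.2, 0,0,0,0,-0.2, 0,0,0,0,-0.2, 0,0,0,0,-0.2, 0,0,-0.05,0,-0.2, 0,0,-0.1,0,-0.2, 0,0,-0.12,0,-0.2, 0.05,0,-0.12,0,-0.2, 0,0,0,0,1]'
python3 - <<'E'
from h import *
s=env.state(); im=env.read_camera('wrist'); cv2.imwrite('pics/w4.png',im[:,:,::-1]); print(s['eef_pos'],s['ft_force'])
print(world2pix('wrist',[[490,-155,59],[508,-155,59]],s))
E
```

```text
t: 9.28
eef_pos: [483.1, -154.7, 184.0]
tcp_rot: [-3.139, 0.005, -3.142]
ft_force: [0.5, -0.5, -0.1]
opening: 0.541
[ 483.068251  -154.6749306  184.0211283] [ 0.45033912 -0.46239273 -0.12500335]
[[252.2433067  195.15258495]
 [252.27510021 213.8456348 ]]
```

View pics/w4.png

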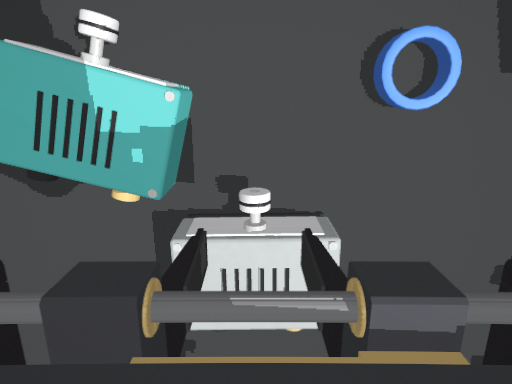

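Knob is home: wrist view has it at (255,198), its end edges at the predicted home rows (195/213). Now to the paddle with shut fingers.

```bash
python3 -m pendant '[0,0.12,-0.02,0,1, -0.002,0.14,-0.02,0,1, -0.002,0.14,0,0,1, -0.002,0.14,0,0,1, -0.002,0.14,0,0,1, -0.002,0.14,0,0,1, -0.002,0.14,0,0,1, 0,0,0,0.042,1, 0,0,0,0.042,1, 0,0,0,0,1]'
python3 - <<'E'
from h import *
s=env.state(); im=env.read_camera('wrist'); cv2.imwrite('pics/w5.png',im[:,:,::-1]); print(s['eef_pos'],s['tcp_rot'],s['ft_force'],s['opening'])
for n in('paddle_pad','paddle_hinge','stand'): print(n,[(np.round(d['xyz'],1).tolist(),round(d['confidence'],2)) for d in env.landmark_of(n,'wrist')])
print(world2pix('wrist',[[531,237,129],[619.5,212.5,100]],s))
E
```

```text
t: 10.58
eef_pos: [487.2, 229.8, 195.4]
tcp_rot: [-3.14, -0.002, 2.879]
ft_force: [0.0, -0.7, -0.1]
opening: 0.004
[487.18352799 229.84908166 195.44234327] [-3.14037857e+00 -2.01053788e-03  2.87913132e+00] [ 1.63435012e-04 -6.75126129e-01 -1.17393951e-01] 0.0036870801231716453
paddle_pad [([532.3, 233.3, 131.0], 0.77)]
paddle_hinge [([527.9, 469.2, 3.6], 0.6)]
stand [([560.3, 227.8, 2.3], 0.63)]
[[276.0768434  259.94138971]
 [271.64046292 335.58674066]]
```

View pics/w5.png

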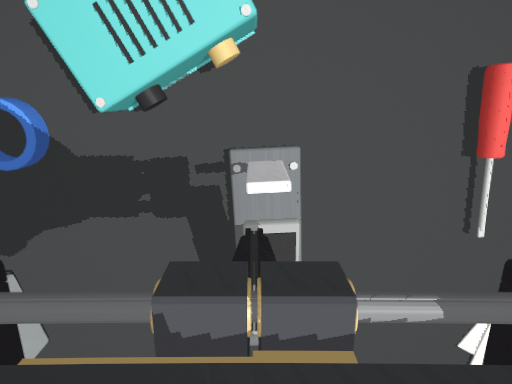

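The shut fingertips (254,228) appear left of the paddle (free end columns 245–300, row 225; index plate 246–291, row 185). Work out the paddle centre line.

Run:
```python
from h import *
s=env.state()
c,si=np.cos(-.2625),np.sin(-.2625); X=np.array([c,si]);Y=np.array([-si,c])
P=pix2world('wrist',[(246,186),(291,186),(246,224),(300,222),(263,234),(297,232)],[106,106,131.4,131.4,134,134],s)
for p in P: d=p[:2]-s['eef_pos'][:2]; print(p.round(1),'along',(d@X).round(1),'lat',(d@Y).round(1))
for n,p in (('pad_top/side',[531,236.5]),('hinge',[619.5,212.5]),('padw',[532.3,233.3])):
    d=np.array(p)-s['eef_pos'][:2]; print(n,d@X,d@Y)
```

```text
[474.7 227.7 106. ] along -11.8 lat -5.0
[484.  262.2 106. ] along -11.8 lat 30.8
[496.5 222.3 131.4] along 10.5 lat -4.6
[505.3 261.3 131.4] along 8.9 lat 35.4
[506.4 232.7 134. ] along 17.4 lat 8.0
[511.3 257.3 134. ] along 15.8 lat 33.1
pad_top/side 40.21714956184023 18.086415356030983
hinge 131.9134136494675 17.873924480651542
padw 42.303003403557035 15.333378169396
```

```bash
python3 -m pendant '[-0.05,0.02,0,0,1, -0.05,0.019,0.03,0,1, 0,0,0.06,0,1, 0,0,0.045,0,1, 0,0,0,0,1, 0,0,0,0,1]'
python3 - <<'E'
from h import *
for c in('wrist','side','top'):
    im=env.read_camera(c); cv2.imwrite(f'pics/{c}6.png',im[:,:,::-1])
a=cv2.imread('pics/wrist6.png');b=cv2.imread('pics/side6.png')[130:205,205:305];t=cv2.imread('pics/top6.png')[160:235,135:235]
print(world2pix('side',env.state()['eef_pos']),world2pix('top',env.state()['eef_pos']))
cv2.imwrite('pics/j6.png',np.hstack([cv2.resize(x,(400,300)) for x in(a,b)]))
E
```

```text
t: 11.52
eef_pos: [530.5, 234.3, 143.7]
tcp_rot: [3.141, 0.001, 2.878]
ft_force: [-0.0, 0.2, 0.8]
opening: 0.006
[[236.53174728 147.43043495]] [[172.73397679 199.87921983]]
```

View pics/j6.png

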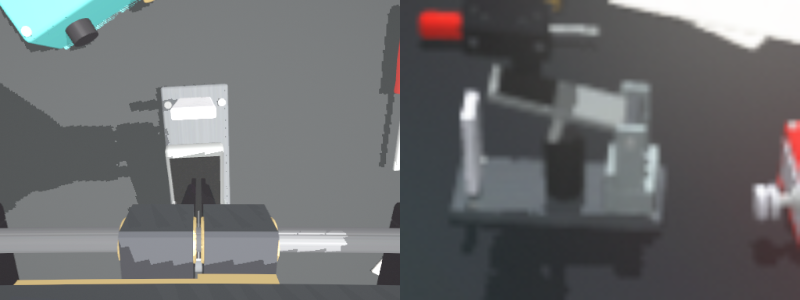

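Fingertips (198,180) are centred over the dark pad, clear of plate and cheeks. Press in steps.

```bash
python3 -m pendant '[0,0,0.015,0,1, 0,0,0.015,0,1, 0,0,0.015,0,1, 0,0,0.015,0,1, 0,0,0,0,1, 0,0,0,0,1]'
```

```text
t: 12.42
eef_pos: [530.0, 234.3, 119.1]
tcp_rot: [-3.142, -0.0, 2.878]
ft_force: [-2.6, 0.2, 5.1]
opening: 0.003
```

```bash
python3 -m pendant '[0,0,0.01,0,1, 0,0,0.01,0,1, 0,0,0.01,0,1, 0,0,0,0,1, 0,0,0,0,1]'
```

```text
t: 13.05
eef_pos: [529.8, 234.4, 107.3]
tcp_rot: [3.142, -0.001, 2.878]
ft_force: [-4.6, 0.6, 7.4]
opening: 0.004
```

```bash
python3 -m pendant '[0,0,0.003,0,1, 0,0,0,0,1, 0,0,0,0,1, 0,0,0,0,1, 0,0,0,0,1]'
python3 - <<'E'
from h import *
for c in('wrist','side','top'):
    im=env.read_camera(c); cv2.imwrite(f'pics/{c}7.png',im[:,:,::-1])
a=cv2.imread('pics/wrist7.png');b=cv2.imread('pics/side7.png');t=cv2.imread('pics/top7.png')
cv2.imwrite('pics/j7.png',np.vstack([np.hstack([cv2.resize(x,(400,300)) for x in(a,b[130:205,205:305])]),np.hstack([cv2.resize(x,(400,300)) for x in(t,b)])]))
for n in ("tape","horn","driver","meter"): print(n,[(np.round(d['xyz']).tolist(),round(d['confidence'],2)) for d in env.landmark_of(n,'side')])
print('knob',[(np.round(d['xyz']).tolist(),round(d['confidence'],2)) for d in env.landmark_of('knob_grip','side')])
print(env.state()['ft_force'],env.state()['eef_pos'])
E
```

```text
t: 13.68
eef_pos: [529.7, 234.4, 106.2]
tcp_rot: [3.142, -0.001, 2.878]
ft_force: [-5.1, 0.7, 7.1]
opening: 0.004
tape [([378.0, -3.0, -2.0], 0.72)]
horn [([502.0, -155.0, 38.0], 0.43)]
driver [([530.0, 472.0, -1.0], 0.67)]
meter [([550.0, -485.0, 2.0], 0.64)]
knob [([349.0, -285.0, 41.0], 0.56), ([500.0, -156.0, 41.0], 0.54), ([709.0, -226.0, 40.0], 0.52), ([244.0, 163.0, 37.0], 0.49), ([731.0, 156.0, 40.0], 0.44)]
[-5.62264844  2.41832183  7.52399924] [529.69736225 234.38665798 106.23100975]
```

View pics/j7.png

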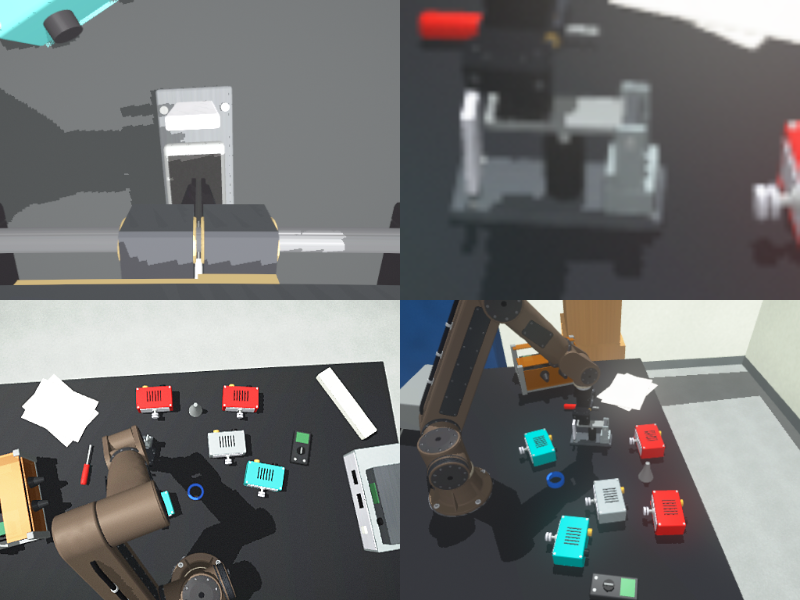

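The pictures show the paddle level, with its top in line with the index plate (470–520, 95 in the side crop). The knob is home, and the horn, tape, driver and meter are where they were. Handing in.

Run:
```python
from cell import env
print(env.job_done()); s=env.state(); print(s['t'],s['eef_pos'],s['ft_force'])
```

```text
the job is handed in; nothing more can be done
None
the job is handed in; nothing more can be done
```

I handed the job in at about 14 s, with the robot still pressing the paddle at level. The hand-in reports no verdict, so the result itself is unconfirmed.

- **Knob:** I pinched the knob on the grey isolator and pulled it out 32 mm to its stop (12 N), holding it there for over 0.2 s. I then pushed it back to its home stop (22 N), let go and moved clear. The wrist camera and, later, the side camera both put the knob at its home position, x about 500 mm.
- **Paddle:** I pressed the pad down in steps with the fingers shut, never going lower than level. The last reading was TCP height 106.2 mm with 7 N of upward force. In the side picture the paddle's top is in line with the index plate.
- **Other things:** The tape, driver and meter were found within 4 mm of where they started. The detector failed on the horn in the last side picture: it reported the isolator's knob instead. By eye, the horn is standing where it was in both the top and side pictures.
- **Small disagreements:** The cameras differed by about 3 mm on the knob's y position. That gave about 17 N of sideways force when the fingers closed, which I relieved with a 2 mm shift before pulling. A sideways force of about 5 N along the paddle remained while pressing, from friction on the pad.

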